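# Set the charging current on a bench battery charger

### The arm

A 7-joint arm with a two-finger parallel gripper is mounted at the origin on a cart in front of the work surface, level with it; the furniture and walls round the work are solid. World frame = base frame: x ahead of the robot, y to its left, z up, the work surface at z = 0. Lengths are in mm, angles in rad, forces in N, time in s.
With the tool pointing down it reaches from about 400 to 925 mm from the base axis. Payload 5.6 kg.
Tool frame: the origin (TCP) lies midway between the tips of the shut fingers; the grasp point (between the pads) lies bot.grasp_offset behind it (bot.grasp_offset is the distance from the TCP to the grasp point, in mm); z points along the fingers, y is the line along which they close (so a half turn about z gives the same grasp; the last joint's range is limited). The gripper opens to 85 mm and grips with 20 to 120 N. Pads are 22 mm wide; open, the fingers measure 114 mm over their backs; the gripper's body (76 mm by 85 mm) begins 54 mm behind the grasp point. The pads swing forward as they close: fully open they stand 13 mm farther back than shut.
Start: joints at [1.253, 0.468, -0.012, 1.603, 0.006, 1.071, -0.056], TCP at [176.339, -625.63, 231.29] pointing down, gripper open.
Joint ranges: [-2.53, 2.53], [-0.31, 2.02], [-1.57, 1.55], [0.28, 2.44], [-1.29, 4.43], [0.15, 1.84], [-2.92, 2.92]. Speed limits (rad/s): [2.57, 2.57, 3.14, 3.14, 3.14, 3.14, 3.14].

### API

Orientations are given as a 3x3 rotation matrix whose columns are the frame's x, y, z axes.
In Python, from plant import bot gives the robot as it stands.
- The arm moves only by the tool drive_tool, never from a script. Its argument "motion" is a list that holds one entry, the list of rows, each a list of 5 numbers: the shift along the tool's x, y, z in mm, then the turn about the tool's z in rad, then the finger opening in mm, from 0 to 85.4. In form: [[[dx, dy, dz, turn, gripper], ...]]. A call has 1 to 5 rows; each row is the pose to reach, as a shift and turn from the pose commanded when the call began, along the tool's axes at that moment; what a row does not reach only later rows make up. A row lasts 1/10 s, in which the tool goes at most 50 mm and 8.59 degrees, less where a joint would pass 70% of its speed; a pose out of reach is approached as far as the arm can. A call with a gripper value outside its range is refused whole. The fingers move at their own pace and stop on an object; the grip force is fixed at half the most. Time passes only in rows, so rows that repeat a pose let the fingers close. It gives the time, the measured TCP pose, the force, the opening and the grip force at its end, in the units of the state.
- bot.state(): the state, without advancing time (a new reading comes with each control period).
- bot.capture(name): name is "scene" or "top" or "wrist"; returns the picture (400x640x3 uint8, red, green, blue); there is no depth.
- bot.camera_info(name): a dict with "fovy" (degrees; the focal length in pixels is half the picture's height over the tangent of half this angle, whatever the lens; pixels are square), "cx", "cy" (the principal point, pixels), "dist" ([k1, k2, p1, p2, k3] as OpenCV has them; the pictures are not rectified), "R" (3x3) and "t" (3): a world point X has camera coordinates R X + t. Camera axes: x right, y down, z forward; pixel columns grow to the right and rows downward; lengths in mm; the calibration is good to about 2 mm. A picture is of the moment at which its call begins: read the wrist's pose just before it. camera_info takes no time and is no camera call; for the wrist camera it gives the pose at the moment of the call.
- bot.close_job(): hands the job in; it is judged then, once.
The state is a dict: "clock": time; "qpos": joint angles; "qd": joint speeds; "effort": joint torques, N m; "position": TCP position; "ee_rot": TCP orientation; "ft_force": force on the tool from outside, world axes, zero at the start; "wrist_torque": the same for the moment, N m; "width": opening from 0.0 (shut) to 1.0 (fully open); "grip_force": force on a finger pad.
Only numpy, scipy, OpenCV 4.12 (cv2) and the standard library are available. Lean on these libraries where they do the work, as an engineer would, in place of code of your own. Each camera call takes 0.05 s, during which the arm holds its last target. There are 200 camera calls.

### The job

Set the charging current on the battery charger: turn its large dial until the pointer stands at the small steel tab clipped to the rim of its scale, then let go. Leave the small timer dial next to it as it is.

Things in the scene. Friction and masses are not known exactly. Their poses are not given: they have to be found in the camera images.
- dial_grip (a point): On the axis of the large dial, mid-height of its grip, 35 mm above the top plate of the charger. A black pointer knob: round skirt 54 mm across, on it a bar grip 48 mm long, 14 mm wide, pinched across the 14 mm from above; bar spans 22 mm below to 10 mm above this point. x axis: along the bar to the pointer. Light friction (0.06 N m), stays where left, stops far off.
- dial_pointer (a point): 2 mm beyond the tip of the large dial's pointer, 40 mm from the dial's axis, 8 mm above the top plate; turns with the dial. The pointer is a small black nose at one end of the bar, with a white line on it and on that half of the bar's top.
- tab_tip (a point): Inner tip of the dark steel tab (15 x 9 mm, 6 mm high with its rivet) clipped over the rim of the large dial's aluminium scale plate (106 mm across); 40 mm from the dial's axis, 3 mm above the top plate. It is fixed, 25 to 85 degrees clockwise from above of the pointer's start. x axis: away from the dial's axis.
- timer_pointer (a point): Pointer tip of the small timer dial, 21 mm from its axis: a like black knob, skirt 30 mm across, 21 mm tall, scale plate 68 mm across, no tab; turns easily. Both dials lie 124 mm apart, left and right or swapped, on the top plate (70 mm above the bench) of the charger, a grey steel case 150 mm deep, 260 mm wide, that stands fast on the bench.

How it is judged (in metres and radians):
At the end, for the whole second after the job is handed in: The pointer of the large dial stands within about 12 degrees of the steel tab (the listed pointer point and the tab's tip, both 40 mm from the dial's axis, less than 9 mm apart seen from above) and the dial is let go (horizontal distance between dial_pointer and tab_tip below 0.009 m); the robot touches nothing.
It fails at once if the small timer dial is turned by more than about 14 degrees (its pointer tip moves more than 5 mm) (distance of timer_pointer from where it was at the start of the episode above 0.005 m).
It also fails if it takes over 32 s, if anything falls off the work surface, if the arm or the gripper's body presses on something with over 40 N, if the wrist force passes 120 N, or if a joint passes its speed limit or range.

## Working session

There is one attempt and no reset: what is moved stays moved. The work goes in short steps, Python scripts to look and compute and a tool call to move; the robot and the scene stay as the last step left them, time stands still between calls to the robot, and variables do not carry over. Pictures are saved under pics/ and viewed, at most 10 in all, crops included, and the job is handed in when it is done.

Besides the shell and the picture viewer there is one more tool, called after "Call:" by a JSON object that holds its "fn" and its "kwargs", one argument or row to a line. drive_tool: Moves the arm, as the interface text tells. Its arguments: {"type":"object","properties":{"motion":{"type":"array","items":{"type":"array","items":{"type":"array","items":{"type":"number"}}}}},"required":["motion"]}

```bash
mkdir -p pics; python3 - <<'E'
from plant import bot
import cv2
s=bot.state(); print(s['clock'],s['position'],s['ee_rot'],s['width'],bot.grasp_offset)
for n in ("scene","top"):
    i=bot.camera_info(n); print(n,i)
    cv2.imwrite(f'pics/{n}0.png',bot.capture(n)[:,:,::-1])
E
```

```text
0.0 [ 176.16203666 -625.09761664  230.35558893] [[ 9.62507033e-01  2.71256118e-01 -5.74176629e-04]
 [ 2.71256705e-01 -9.62505620e-01  1.65251923e-03]
 [-1.04392281e-04 -1.74631064e-03 -9.99998470e-01]] 1.0040173221405788 18.700000000000003
scene {'fovy': 42.49293319741802, 'cx': 323.7168449067134, 'cy': 191.64410038810195, 'dist': array([-0.07894629,  0.        ,  0.        ,  0.        ,  0.        ]), 'R': array([[-0.73465918, -0.67838828,  0.00807716],
       [-0.32241302,  0.33863178, -0.88395609],
       [ 0.59693026, -0.65201063, -0.46750016]]), 't': array([193.03679031, 385.13114731, 406.77853159])}
top {'fovy': 43.97529567040369, 'cx': 314.67564025649256, 'cy': 193.1798816043887, 'dist': array([-0.0199837,  0.       ,  0.       ,  0.       ,  0.       ]), 'R': array([[-0.00131428, -0.99984228, -0.01771106],
       [-0.98638763,  0.00420845, -0.16438287],
       [ 0.16443148,  0.01725393, -0.98623759]]), 't': array([-286.00727597,  555.85041828,  912.6100289 ])}
```

View pics/top0.png

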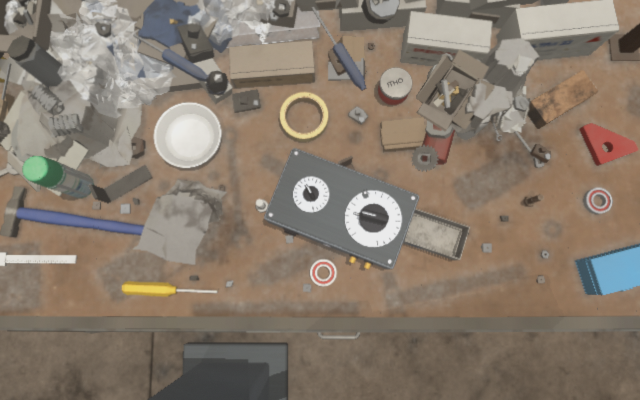

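View pics/scene0.png

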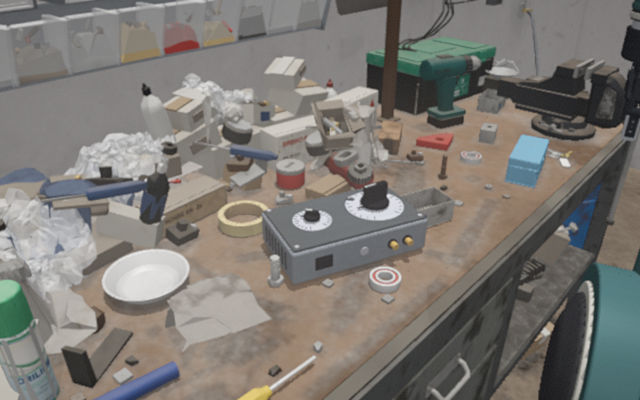

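The top view shows the large dial at about (373,218) with its pointer to the left. The timer is at (311,194), and the tab is probably the dark spot near (366,193). Next I measure these.

```bash
cat > h.py <<'E'
import numpy as np, cv2
def ray(i,uv,z):
    f=200/np.tan(np.radians(i['fovy']/2)); K=np.array([[f,0,i['cx']],[0,f,i['cy']],[0,0,1]])
    p=cv2.undistortPoints(np.array(uv,float).reshape(-1,1,2),K,i['dist'])[:,0]
    C=-i['R'].T@i['t']; d=np.c_[p,np.ones(len(p))]@i['R']
    return C+d*((np.reshape(z,(-1,1))-C[2])/d[:,2:])
def proj(i,X):
    f=200/np.tan(np.radians(i['fovy']/2)); K=np.array([[f,0,i['cx']],[0,f,i['cy']],[0,0,1]])
    return cv2.projectPoints(np.array(X,float).reshape(-1,1,3),cv2.Rodrigues(i['R'])[0],i['t'],K,i['dist'])[0][:,0]
E
python3 - <<'E'
from plant import bot
from h import *
for n,box in (("top",(270,150,420,265)),("scene",(255,170,430,270))):
    i=bot.camera_info(n); im=cv2.imread(f'pics/{n}0.png'); x0,y0,x1,y1=box
    c=im[y0:y1,x0:x1]; g=c.min(2); m=(g>170).astype(np.uint8)
    m=cv2.morphologyEx(m,cv2.MORPH_CLOSE,np.ones((3,3)))
    for k in cv2.findContours(m,cv2.RETR_EXTERNAL,cv2.CHAIN_APPROX_NONE)[0]:
        if cv2.contourArea(k)<150: continue
        h=cv2.convexHull(k)[:,0]+[x0,y0]; W=ray(i,h,72)
        e=cv2.minEnclosingCircle(W[:,:2].astype(np.float32)); el=cv2.fitEllipse(W[:,:2].astype(np.float32)); print(n,cv2.contourArea(k),e,el)
    cv2.imwrite(f'pics/{n}c.png',cv2.resize(c,None,fx=4.4,fy=4.4,interpolation=cv2.INTER_CUBIC))
E
```

```text
top 2478.0 ((503.1950988769531, -395.6776428222656), 53.28543472290039) ((503.2368469238281, -395.5878601074219), (105.29022216796875, 106.0081558227539), 102.7149429321289)
top 967.0 ((548.9859008789062, -280.2565002441406), 34.237064361572266) ((548.9494018554688, -280.51458740234375), (67.11296081542969, 68.00646209716797), 79.1524658203125)
scene 375.0 ((552.2607421875, -281.447998046875), 34.623016357421875) ((552.1637573242188, -281.8414001464844), (67.52751922607422, 68.42604064941406), 67.32742309570312)
scene 700.5 ((506.8136291503906, -397.079345703125), 54.09917449951172) ((506.2888488769531, -397.46710205078125), (106.43107604980469, 106.74651336669922), 61.567230224609375)
```

View pics/topc.png

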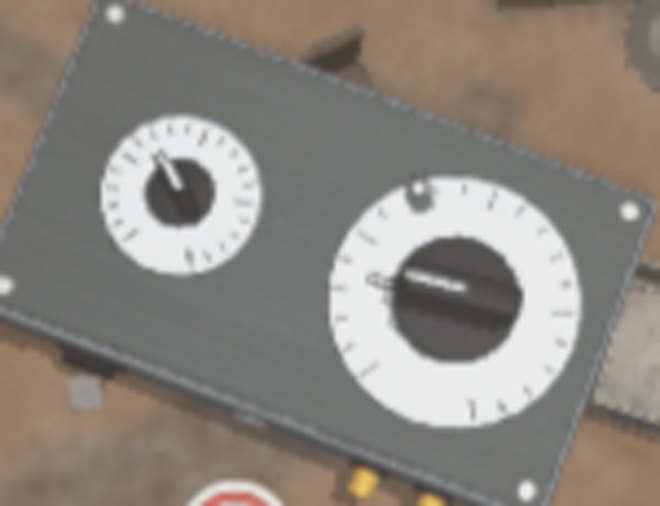

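View pics/scenec.png

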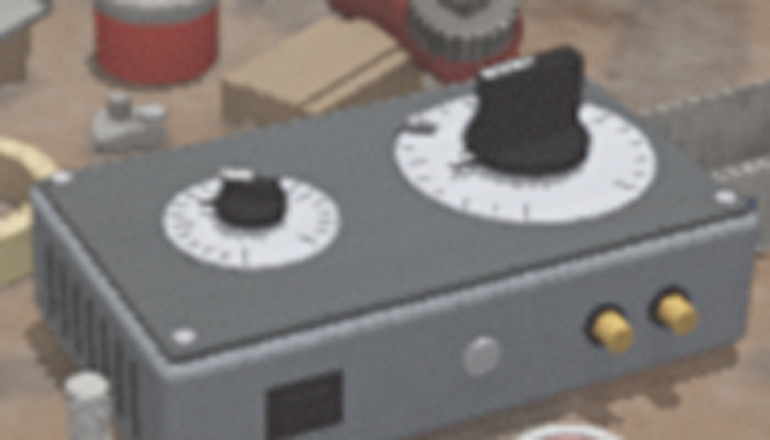

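Crop of the top view: pointer line from (405,273) to (465,288), with its nose near (380,283), and the tab at (420,195). In the scene crop the tab is at (420,127) and the nose at (465,163). Both views agree on the arrangement.

```bash
python3 - <<'E'
from plant import bot
from h import *
s=bot.state()
for n,c in (("top",(503.2,-395.6)),("scene",(506.5,-397.3))):
    i=bot.camera_info(n); g=cv2.imread(f'pics/{n}0.png').min(2)
    v,u=np.mgrid[0:400,0:640]; uv=np.c_[u.ravel(),v.ravel()]; gg=g.ravel()
    for nm,z,r0,r1,dark,a0,a1 in (("tab",75,41,51,1,0,75),("nose",78,30,38,1,60,120),("line",115,4,25,0,0,180)):
        d=ray(i,uv,z)[:,:2]-c; r=np.hypot(*d.T); a=np.degrees(np.arctan2(d[:,1],d[:,0]))
        k=(r>r0)&(r<r1)&(a>a0)&(a<a1)&((gg<120) if dark else (gg>150))
        m=d[k].mean(0); print(n,nm,k.sum(),m,np.degrees(np.arctan2(m[1],m[0])),np.hypot(*m))
        if nm=="line": q=cv2.fitLine(d[k].astype(np.float32),cv2.DIST_L2,0,.01,.01).ravel(); print(' dir',np.degrees(np.arctan2(q[1],q[0])),r[k].min(),r[k].max())
for a in (70,75,80,85): # tool y perpendicular to bar
    pass
R=s['ee_rot']; print('x axis az',np.degrees(np.arctan2(R[1,0],R[0,0])),'shift',R.T@(np.array([504.8,-396.5,175])-s['position']))
E
```

```text
top tab 8 [42.29149896 14.74902276] 19.22605152470085 44.78955856913164
top nose 0 [nan nan] nan nan
top line 33 [10.63310228 10.44170547] 44.47966652420226 14.902754009383054
 dir -19.27336 4.289948269083826 24.58533396557871
scene tab 6 [42.4099864 18.3591605] 23.407646954080295 46.2132634665857
scene nose 2 [ 4.29480672 30.56847593] 82.00241225829762 30.86870722140702
scene line 12 [ 4.47759692 11.51939181] 68.75885563288669 12.35901540572472
 dir 75.49689 4.237905871404485 21.047905838569275
x axis az 15.736031118721787 shift [ 378.33648776 -130.88104949   55.57846361]<stdin>:10: RuntimeWarning: Mean of empty slice.
  ret = um.true_divide(
```

Call:
{"fn": "drive_tool", "kwargs": {
  "motion": [
    [[45,-15,0,0,60],[90,-31,0,0,60],[135,-46,0,0,60],[180,-62,0,0,60],[220,-76,0,0,60]]
  ]
}}

```text
clock: 0.6
position: [369.3, -490.8, 231.0]
ee_rot: [[0.962, 0.272, -0.0], [0.272, -0.962, 0.001], [0.0, -0.001, -1.0]]
ft_force: [0.2, 0.1, 0.4]
width: 0.703
grip_force: 0.0
```

Call:
{"fn": "drive_tool", "kwargs": {
  "motion": [
    [[40,-14,10,-0.14,60],[80,-28,20,-0.28,60],[120,-42,30,-0.42,60],[158,-55,40,-0.56,60],[158,-55,45,-0.7,60]]
  ]
}}

```text
clock: 1.1
position: [510.0, -390.2, 185.0]
ee_rot: [[0.548, 0.836, 0.002], [0.836, -0.548, 0.004], [0.005, -0.001, -1.0]]
ft_force: [-1.0, -0.7, 0.1]
width: 0.703
grip_force: 0.0
```

Call:
{"fn": "drive_tool", "kwargs": {
  "motion": [
    [[0,0,0,-0.12,60],[0,0,0,-0.24,60],[0,0,0,-0.35,60],[0,0,0,-0.35,60],[0,0,0,-0.35,60]]
  ]
}}

```text
clock: 1.6
position: [504.3, -397.0, 185.9]
ee_rot: [[0.246, 0.969, -0.001], [0.969, -0.246, 0.0], [0.0, -0.001, -1.0]]
ft_force: [1.0, -0.9, 0.2]
width: 0.701
grip_force: 0.0
```

```bash
python3 - <<'E'
from plant import bot
from h import *
s=bot.state(); i=bot.camera_info("wrist"); im=bot.capture("wrist"); cv2.imwrite('pics/w1.png',im[:,:,::-1])
np.savez('w1.npz',**{k:i[k] for k in('fovy','cx','cy','dist','R','t')})
R=s['ee_rot'];print(s['clock'],s['position'],s['ft_force'],s['width'],'xaz',np.degrees(np.arctan2(R[1,0],R[0,0])),'j',s['qpos'].round(2) if hasattr(s['qpos'],'round') else s['qpos'])
print(proj(i,[[504.8,-396.5,115],[504.8,-396.5,72]]))
E
```

```text
1.6 [ 504.31512104 -397.01221493  185.89919088] [ 1.01859132 -0.86274681  0.19026821] 0.7008500118536399 xaz 75.73633528222183 j [ 0.86  0.53 -0.34  1.65  0.2   1.    0.21]
[[313.74150135 211.47281535]
 [313.8331395  195.89907937]]
```

View pics/w1.png

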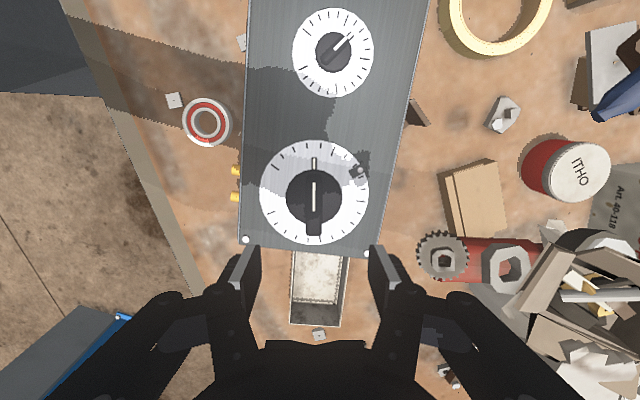

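The wrist view has the dial centred at (314,193), its bar upright with the nose at (314,160), and the tab near (357,171). The bar lines up with the tool's x axis.

```bash
python3 - <<'E'
from h import *
i=dict(np.load('w1.npz')); im=cv2.imread('pics/w1.png')
g=im.min(2); m=(g>150).astype(np.uint8)*255; m[:130]=0; m[250:]=0; m[:,:250]=0;m[:,380:]=0
W=ray(i,[[314,193]],72); 
v,u=np.mgrid[130:255,245:385]; uv=np.c_[u.ravel(),v.ravel()]
P=ray(i,uv,72)[:,:2]; w=g[130:255,245:385].ravel()>150; d=np.hypot(*(P-[504.8,-396.5]).T)
h=cv2.convexHull(P[w&(d<58)].astype(np.float32)); e=cv2.fitEllipse(h); print(e)
c=np.array(e[0])
az=lambda uv,z:[(np.degrees(np.arctan2(*(p[:2]-c)[::-1])).round(1),np.hypot(*(p[:2]-c)).round(1)) for p in ray(i,uv,z)]
print('nose',az([[314,160],[314,166]],78),'line',az([[314,183]],115))
print('tab',az([[357,171],[352,174],[362,167]],75))
cv2.imwrite('pics/w1c.png',cv2.resize(im[130:255,245:385],None,fx=4.5,fy=4.5,interpolation=cv2.INTER_CUBIC))
E
```

```text
((504.6477355957031, -395.9679870605469), (105.53028106689453, 106.15567779541016), 148.16127014160156)
nose [(np.float64(75.0), np.float64(35.4)), (np.float64(74.9), np.float64(29.9))] line [(np.float64(74.5), np.float64(23.5))]
tab [(np.float64(17.1), np.float64(47.2)), (np.float64(17.0), np.float64(41.9)), (np.float64(18.1), np.float64(53.0))]
```

View pics/w1c.png

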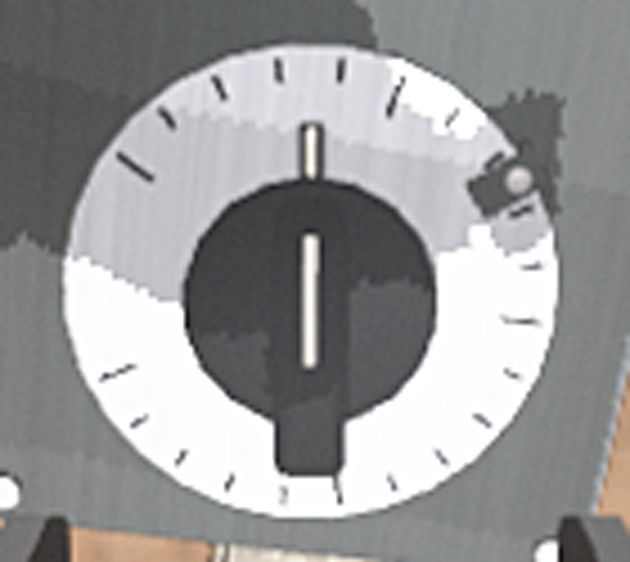

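Call:
{"fn": "drive_tool", "kwargs": {
  "motion": [
    [[0,0,35,0,60],[0,0,65,0,60],[0,0,85,0,60],[0,0,95,0,60],[0,0,95,0,60]]
  ]
}}

```text
clock: 2.15
position: [503.9, -396.4, 89.9]
ee_rot: [[0.244, 0.97, -0.002], [0.97, -0.244, 0.002], [0.001, -0.002, -1.0]]
ft_force: [0.2, 0.4, -0.4]
width: 0.702
grip_force: 0.0
```

Call:
{"fn": "drive_tool", "kwargs": {
  "motion": [
    [[0,0,0,0,40],[0,0,0,0,25],[0,0,0,0,10],[0,0,0,0,8],[0,0,0,0,8]]
  ]
}}

```text
clock: 2.65
position: [503.8, -397.2, 92.7]
ee_rot: [[0.244, 0.97, -0.001], [0.97, -0.244, -0.0], [-0.001, -0.001, -1.0]]
ft_force: [-5.5, 1.8, 6.1]
width: 0.15
grip_force: 59.8
```

Call:
{"fn": "drive_tool", "kwargs": {
  "motion": [
    [[0,0,0,0,8],[0,0,0,0,8],[0,0,0,0,8]]
  ]
}}

```text
clock: 2.95
position: [503.8, -397.2, 92.7]
ee_rot: [[0.244, 0.97, -0.001], [0.97, -0.244, -0.0], [-0.001, -0.001, -1.0]]
ft_force: [-3.6, 1.5, 7.4]
width: 0.151
grip_force: 59.8
```

Gripped at about 13 mm. Now I turn clockwise by 1.0 rad.

Call:
{"fn": "drive_tool", "kwargs": {
  "motion": [
    [[0,0,0,0.1,8],[0,0,0,0.2,8],[0,0,0,0.3,8],[0,0,0,0.4,8],[0,0,0,0.5,8]]
  ]
}}

```text
clock: 3.45
position: [503.3, -396.9, 92.7]
ee_rot: [[0.682, 0.731, -0.002], [0.731, -0.682, 0.0], [-0.001, -0.002, -1.0]]
ft_force: [-6.3, 2.6, 8.6]
width: 0.153
grip_force: 59.9
```

Call:
{"fn": "drive_tool", "kwargs": {
  "motion": [
    [[0,0,0,0.1,8],[0,0,0,0.2,8],[0,0,0,0.3,8],[0,0,0,0.4,8],[0,0,0,0.5,8]]
  ]
}}

```text
clock: 3.95
position: [503.0, -396.5, 92.7]
ee_rot: [[0.949, 0.315, -0.003], [0.315, -0.949, 0.001], [-0.003, -0.002, -1.0]]
ft_force: [-6.3, 3.4, 8.8]
width: 0.151
grip_force: 60.1
```

Call:
{"fn": "drive_tool", "kwargs": {
  "motion": [
    [[0,0,0,0,8],[0,0,0,0,8],[0,0,0,0,30],[0,0,0,0,50],[0,0,0,0,60]]
  ]
}}

```text
clock: 4.45
position: [505.1, -397.2, 91.6]
ee_rot: [[0.948, 0.319, 0.001], [0.319, -0.948, -0.0], [0.001, 0.001, -1.0]]
ft_force: [-0.2, 0.7, -0.1]
width: 0.655
grip_force: 0.0
```

Call:
{"fn": "drive_tool", "kwargs": {
  "motion": [
    [[0,0,0,0,60],[0,0,0,0,60],[0,0,-30,0,60],[0,0,-65,0,60],[0,0,-95,0,60]]
  ]
}}

```text
clock: 4.95
position: [504.8, -397.1, 187.6]
ee_rot: [[0.948, 0.319, 0.0], [0.319, -0.948, -0.0], [0.0, 0.0, -1.0]]
ft_force: [-0.3, -0.2, -0.3]
width: 0.7
grip_force: 0.0
```

Call:
{"fn": "drive_tool", "kwargs": {
  "motion": [
    [[0,0,-10,0,60],[0,0,-10,0,60],[0,0,-10,0,60]]
  ]
}}

```text
clock: 5.25
position: [503.9, -396.6, 194.9]
ee_rot: [[0.948, 0.319, -0.002], [0.319, -0.948, 0.001], [-0.001, -0.002, -1.0]]
ft_force: [-0.4, -0.4, -0.8]
width: 0.705
grip_force: 0.0
```

```bash
python3 - <<'E'
from plant import bot
from h import *
s=bot.state(); i=bot.camera_info("wrist"); im=bot.capture("wrist")
np.savez('w2.npz',**{k:i[k] for k in('fovy','cx','cy','dist','R','t')}); cv2.imwrite('pics/w2full.png',im[:,:,::-1])
u,v=proj(i,[[504.7,-396.2,72]])[0].astype(int); print(u,v,s['clock'],s['position'],s['ft_force'])
x0,y0=max(u-75,0),max(v-70,0); print(x0,y0)
cv2.imwrite('pics/w2.png',cv2.resize(im[y0:v+65,x0:u+75,::-1],None,fx=4,fy=4,interpolation=cv2.INTER_CUBIC))
E
```

```text
314 193 5.25 [ 503.93718517 -396.55226079  194.90625813] [-0.44014254 -0.3862973  -0.79928108]
239 123
```

View pics/w2.png

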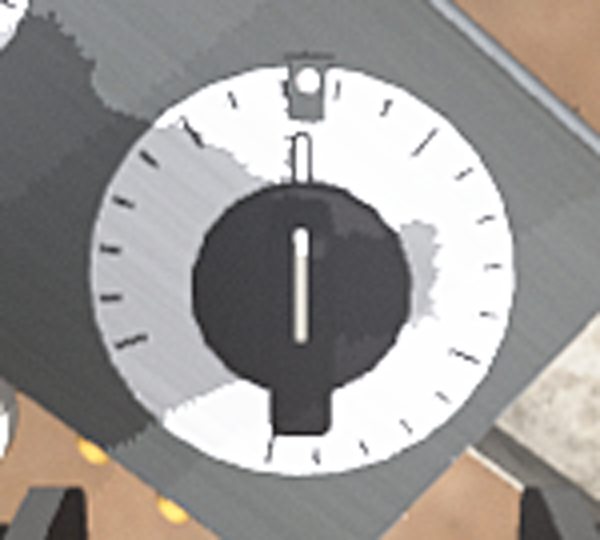

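The pointer nose at (302,135) now faces the tab tip at (307,118), within about 2°. The timer was not touched and the gripper is clear of the dial, so I hand in.

```bash
python3 -c "
from plant import bot
print(bot.close_job())"
```

```text
the job is handed in; nothing more can be done
None
```

The large dial's pointer now stands within about 2° of the steel tab, judged from the last wrist image. The dial is released, the timer dial was not touched, and the job was handed in at about 5.3 s; no verdict came back.

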